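# Find the high spot of a rotor with a plunger indicator

## Robot

A 7-joint arm with a two-finger parallel gripper is mounted at the origin on the work surface; the furniture and walls round the work are solid. World frame = base frame: x ahead of the robot, y to its left, z up, the work surface at z = 0. Lengths are in m, angles in rad, forces in N, time in s.
With the tool pointing down it reaches from about 0.4 to 0.875 m from the base axis. Payload 19.3 kg.
Tool frame: the origin (TCP) lies at the very end of the fingers, on their centre line; the grasp point (between the pads) lies 19 mm behind it; z points along the fingers, x is the direction in which the jaws open and shut, and the axes are right-handed (so a half turn about z gives the same grasp; the last joint's range is limited). The gripper opens to 85 mm and grips with 20 to 120 N. Pads are 22 mm wide; open, the fingers measure 114 mm over their backs; the gripper's body (76 mm by 85 mm) begins 54 mm behind the grasp point. The pads swing forward as they close: fully open they stand 13 mm farther back than shut.
Start: joints at [1.219, 0.521, -0.036, 1.599, 0.021, 1.021, -0.113], TCP at [0.174, -0.6, 0.231] pointing down, gripper open.
Joint ranges: [-2.91, 2.91], [-0.3, 2.13], [-1.5, 1.42], [0.17, 2.43], [-1.26, 4.41], [0.16, 1.93], [-2.52, 2.52]. Speed limits (rad/s): [1.89, 1.89, 2.39, 2.39, 3.01, 3.01, 3.01].

## Interface

Orientations are given as [roll, pitch, yaw] about the fixed x, y, z axes, in that order (R = Rz(yaw) Ry(pitch) Rx(roll)).
In Python, from workcell import bot gives the robot as it stands.
- The arm moves only by the tool jog_arm, never from a script. Its argument "increments" is a list of rows, each an object of numbers: "wx", "wy", "wz": the turn, a rotation vector about the tool's x, y, z in degrees; "x", "y", "z": the shift along the tool's x, y, z in cm; "claw": the opening in per cent of the stroke, from 0 (shut) to 100 (fully open). A call has 1 to 10 rows; each row is the pose to reach, as a shift and turn from the pose measured when the call began, along the tool's axes at that moment; what a row does not reach only later rows make up. A row lasts 1/8 s, in which the tool goes at most 62.5 mm and 10.7 degrees, less where a joint would pass 70% of its speed; a pose out of reach is approached as far as the arm can. A call with a gripper value outside its range is refused whole. The fingers move at their own pace and stop on an object; "squeeze" is the grip in N (left out, the last holds). Time passes only in rows, so rows that repeat a pose let the fingers close. It gives the time, the measured TCP pose, the force and the opening at its end, in the units of the state.
- bot.observe(): the state, without advancing time (a new reading comes with each control period).
- bot.grab_frame(name): name is "scene" or "top" or "wrist"; returns a dict with "pixels" (480x640x3 uint8, red, green, blue), "fov_y" (degrees; the focal length in pixels is half the picture's height over the tangent of half this angle, whatever the lens; pixels are square), "cx", "cy" (the principal point, pixels), "origin" and "orientation" of the camera in the world. Camera axes: x right, y down, z forward; pixel columns grow to the right and rows downward; lengths in m; the calibration is good to about 2 mm. A picture is of the moment at which its call begins. There is no depth.
- bot.job_done(): hands the job in, once; it reports no verdict.
The state is a dict: "clock": time; "qpos": joint angles; "qd": joint speeds; "joint_efforts": joint torques, N m; "position": TCP position; "tool_rot": TCP orientation; "force": force on the tool from outside, world axes, zero at the start; "moment": the same for the moment, N m; "grip_width": finger opening in m.
Only numpy, scipy, OpenCV 4.12 (cv2) and the standard library are available. Lean on these libraries where they do the work, as an engineer would, in place of code of your own. Each camera call takes 0.05 s, during which the arm holds its last target.

## Task

Push the dial indicator's slide fully home against its stop so that the sprung plunger bears on the rotor's rim, then turn the rotor by its crank knob and stop it with the highest spot of the whole rim under the plunger, where the dial shows its largest reading. The rim has a smaller bump as well, so do not settle for the first peak. Let go of the stand with everything left like that, and leave the other things on the bench where they lie.

Things in the scene. Friction and masses are not known exactly. Their poses are not given: they have to be found in the camera images.
- stand: Grey-painted run-out stand fixed to the bench (about 310 x 140 mm, 12 mm thick). Origin on the bench level, on the vertical spindle axis of the rotor; its +x axis points level from the spindle along the slide to the indicator, z up.
- rotor_mid (a point): Middle of the rotor, on the spindle axis, 45 mm above the bench. Steel disc of radius 52 mm, 18 mm thick, under the crank plate; its rim has one high bump of some mm and one lower, each over about 55 degrees of the rim, at unknown angles; the high one does not start under the plunger. It turns endlessly either way against 0.12 N m of friction and stays where it is left.
- crank_plate: Round aluminium plate, 124 mm across, 6 mm thick, top face 62 mm above the bench, clamped on the rotor (turns with it, at an unknown angle to its high spot). Origin on the spindle axis on the plate's underside; its +x axis points to the crank knob, z up. In the middle is a nut 24 mm across reaching 68 mm above the bench.
- crank_grip (a point): Point to grip on the crank knob: upright black cylinder, 16 mm across, 42 mm from the spindle axis, standing on the crank plate from 65 to 109 mm above the bench; this point is on its axis, 90 mm above the bench. The knob spins freely on its pin, so a gripper can lead it round the spindle in a circle without turning.
- carriage_grip (a point): Point to grip on the indicator slide's handle: upright black cylinder, 16 mm across, from 35 to 100 mm above the bench, behind the dial (52 mm from the dial's centre, away from the rotor); this point is on its axis, 85 mm above the bench. It moves with the slide.
- carriage (a joint): Position of the indicator's slide in m: 0 drawn back, 0.040 fully home against its stop, towards the rotor (along the stand's -x). About 5 N of friction; it stays where it is left. The dial (58 mm across, face up, rim 59 mm above the bench) and the plunger travel with it.
- needle (a joint): Reading of the dial's needle in rad, growing clockwise seen from above: 0 with the plunger free, when the needle points straight at the rotor; 0.6 rad for each mm that the plunger is pressed in. With the slide home the plunger is pressed at every rotor angle.
- plunger_tip (a point): Centre of the plunger's 8 mm ball tip, 45 mm above the bench. The plunger points level from the dial at the rotor's axis; its spring pushes with 1 N rising by 0.3 N per mm, and it can be pressed in by 8 mm.
- loupe: Stand loupe, a bystander: clear foot with black rim, 43 mm across, 40 mm high. Origin under its centre.
- wick_spool: Small flat white spool, a bystander, 42 mm across, 11 mm high. Origin under its centre.
- solder_spool: Spool of solder wire, a bystander, 58 mm across, 36 mm high. Origin under its centre.
- side_cutters: Side cutters, a bystander, 109 x 52 mm, 13 mm high, lying flat, long way along their y axis. Origin under the centre.
- tweezers: Black tweezers, a bystander, 140 x 10 mm, 7 mm high, lying along their y axis. Origin under the centre.
- marker: Marker pen, a bystander, 136 x 13 mm, 14 mm high, lying along its y axis. Origin under the centre.

How it is judged:
On the way:
1. the indicator's slide is home against its stop (within 1.5 mm) and the plunger is pressed by the rim (value of joint carriage above 0.0385 m and value of joint needle above 0.2 rad), for 0.3 s.
At the end, for the whole second after the job is handed in: The slide is home within 1.5 mm of its stop, the needle reads more than 2.65 rad, which only the highest spot of the rim gives (within about 12 degrees of its peak, which reads about 3.07 rad; the smaller bump reads at most 1.65 rad), and the rotor stands still (value of joint carriage above 0.0385 m and value of joint needle above 2.65 rad and angular speed of crank_plate below 0.05 rad/s); the robot touches nothing.
It fails at once if one of the bystanders (loupe, wick spool, solder spool, side cutters, tweezers, marker) is shifted by more than 30 mm (distance of any of loupe, wick_spool, solder_spool, side_cutters, tweezers, marker from where it was at the start of the episode above 0.03 m).
It also fails if it takes over 66 s, if anything falls off the work surface, if the arm or the gripper's body presses on something with over 40 N, if the wrist force passes 120 N, or if a joint passes its speed limit or range.

## Working session

There is one attempt and no reset: what is moved stays moved. The work goes in short steps, Python scripts to look and compute and a tool call to move; the robot and the scene stay as the last step left them, time stands still between calls to the robot, and variables do not carry over. Pictures are saved under pics/ and viewed, and the job is handed in when it is done.

Besides the shell and the picture viewer there is one more tool, called after "Call:" as a command line: name --argument value ..., lists and objects as JSON in quotes. jog_arm: Moves the arm, as the interface text tells. Its arguments: {"type":"object","properties":{"increments":{"type":"array","items":{"type":"object","properties":{"wx":{"type":"number"},"wy":{"type":"number"},"wz":{"type":"number"},"x":{"type":"number"},"y":{"type":"number"},"z":{"type":"number"},"claw":{"type":"number"}}}},"squeeze":{"type":"number"}},"required":["increments"]}

```bash
mkdir -p pics; cat > h.py <<'E'
import numpy as np, cv2
from workcell import bot
def snap(n,f,crop=None,scale=1):
    d=bot.grab_frame(n); im=cv2.cvtColor(np.asarray(d["pixels"]),cv2.COLOR_RGB2BGR)
    cv2.imwrite(f"pics/raw_{f}.png",im)
    if crop: 
        x0,y0,x1,y1=crop; im=im[y0:y1,x0:x1]
    if scale!=1: im=cv2.resize(im,None,fx=scale,fy=scale,interpolation=cv2.INTER_CUBIC)
    cv2.imwrite(f"pics/{f}.png",im); return d
def cam(d):
    f=240/np.tan(np.radians(d["fov_y"])/2); o=np.array(d["origin"],float); R=np.array(d["orientation"],float)
    if R.shape!=(3,3):
        from scipy.spatial.transform import Rotation as Ro
        R=Ro.from_euler("xyz",R).as_matrix()
    return f,o,R
def ray(d,u,v,z):
    f,o,R=cam(d); r=R@np.array([(u-d["cx"])/f,(v-d["cy"])/f,1]); return o+r*(z-o[2])/r[2]
def proj(d,p):
    f,o,R=cam(d); c=R.T@(np.array(p)-o); return c[:2]/c[2]*f+[d["cx"],d["cy"]]
E
python3 - <<'E'
from h import *
print(bot.observe())
for n in("top","scene","wrist"):
    d=snap(n,n+"0"); print(n,{k:v for k,v in d.items() if k!="pixels"})
E
```

```text
{'clock': 0.0, 'qpos': array([ 1.21880971,  0.52200394, -0.03631627,  1.59995666,  0.02119929,
        1.02107061, -0.11278526]), 'qd': array([ 1.11119098e-03, -8.31523289e-04,  9.61337552e-04,  1.08668504e-04,
        2.63777582e-06,  9.38433551e-04,  1.62190337e-04]), 'joint_efforts': array([ 3.77912102e-04, -9.27118635e+01,  1.98015444e+00, -3.69919288e+01,
        1.78277458e-02,  8.44241964e-03,  3.12415591e-05]), 'position': array([ 0.17367273, -0.60007108,  0.23075051]), 'tool_rot': array([ 3.14151496e+00,  1.05077581e-03, -1.28901594e+00]), 'force': array([-0.30218704, -0.42724393,  0.31334317]), 'moment': array([-0.02110624,  0.00118455, -0.0249814 ]), 'grip_width': 0.08554008587855533}
top {'fov_y': 48.79868645719313, 'cx': 322.38101296452606, 'cy': 250.59818178671082, 'origin': array([ 0.45704564, -0.00987085,  0.9219704 ]), 'orientation': array([-3.04852868, -0.04724822, -1.57233622])}
scene {'fov_y': 45.912529615130836, 'cx': 324.44542700100845, 'cy': 247.34075064979967, 'origin': array([ 0.28198693, -0.50313199,  0.74161404]), 'orientation': array([-2.4691006 ,  0.00857418, -0.44288586])}
wrist {'fov_y': 71.35319680788974, 'cx': 319.34975760384776, 'cy': 242.64715615963235, 'origin': array([ 0.24012601, -0.58132824,  0.37334636]), 'orientation': array([ 2.86600814e+00,  1.96600768e-03, -1.28792489e+00])}
```

View pics/top0.png

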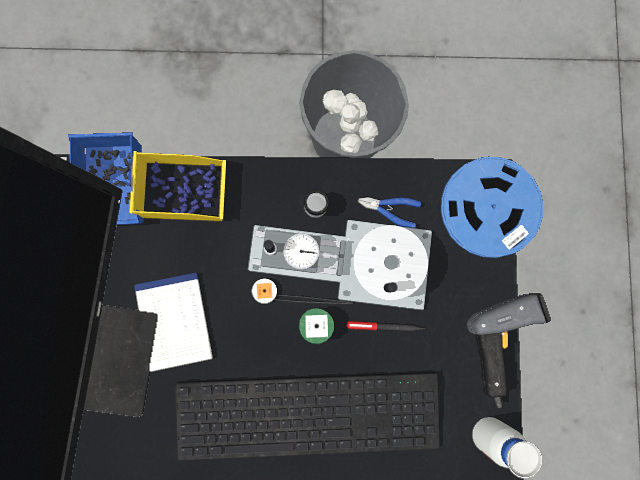

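View pics/scene0.png

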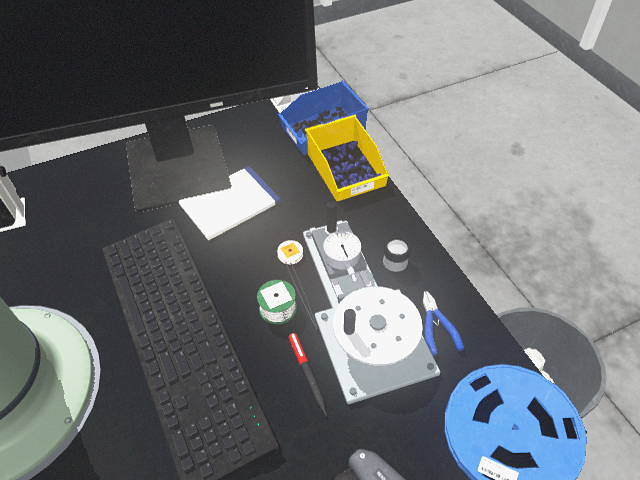

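```bash
python3 - <<'E'
import cv2
a=cv2.imread("pics/raw_top0.png")[185:345,235:445]
cv2.imwrite("pics/topc.png",cv2.resize(a,None,fx=3.75,fy=3.75,interpolation=cv2.INTER_CUBIC))
a=cv2.imread("pics/raw_scene0.png")[195:405,250:470]
cv2.imwrite("pics/scc.png",cv2.resize(a,None,fx=2.8,fy=2.8,interpolation=cv2.INTER_CUBIC))
E
```

```text
(no output)
```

View pics/topc.png

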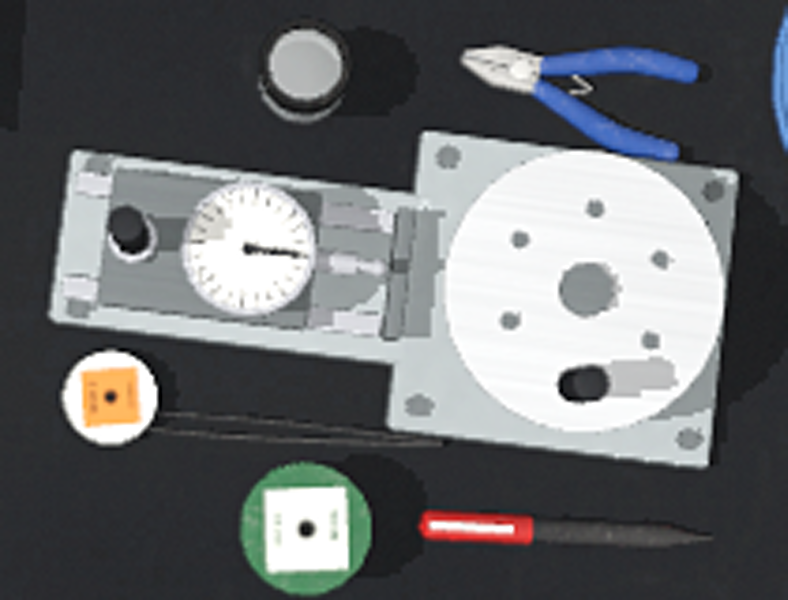

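View pics/scc.png

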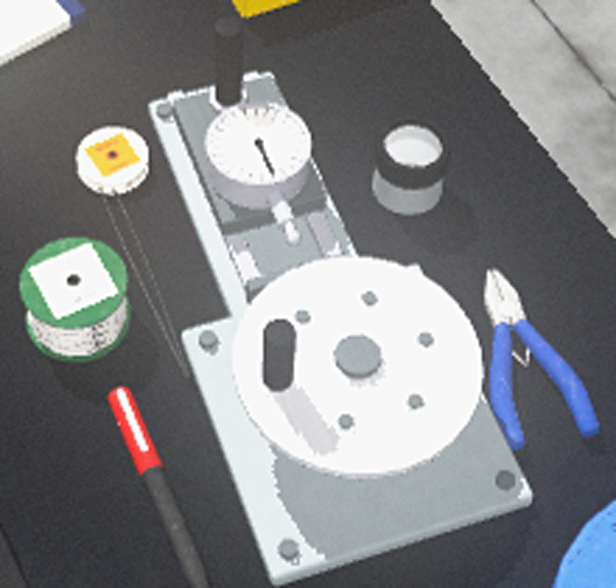

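```bash
python3 - <<'E'
from h import *
t=bot.grab_frame("top"); s=bot.grab_frame("scene")
T=lambda u,v,z: ray(t,235+u/3.75,185+v/3.75,z)
S=lambda u,v,z: ray(s,250+u/2.8,195+v/2.8,z)
print("nut",T(587,289,.068),S(358,355,.068)); print("plate",T(584,291,.062),S(357,365,.062))
print("handle top",T(124,226,.1),S(229,28,.1)); print("dial",T(248,248,.059),S(258,145,.059))
print("knob",T(576,385,.109),S(280,330,.109))
N=(T(587,289,.068)+S(358,355,.068))/2; 
print("nadir top",proj(t,[t["origin"][0],t["origin"][1],0]))
for n,p in dict(loupe=(303,80,.03),cut=(580,100,.01),wick=(110,398,.011),sold=(306,528,.036)).items(): print(n,T(*p))
for p in [(75,150,.012),(50,322,.012),(738,172,.012),(705,465,.012)]: print(T(*p))
E
```

```text
nut [ 0.51832908 -0.16316543  0.068     ] [ 0.5167185  -0.16608876  0.068     ]
plate [ 0.51788006 -0.16290805  0.062     ] [ 0.51561833 -0.1678836   0.062     ]
handle top [0.54187763 0.03573615 0.1       ] [0.54185306 0.03122618 0.1       ]
dial [ 0.53663728 -0.0159831   0.059     ] [ 0.53468359 -0.02033916  0.059     ]
knob [ 0.47575907 -0.15069739  0.109     ] [ 0.47615917 -0.15899923  0.109     ]
nadir top [297.25495323 299.98034471]
loupe [ 0.61619785 -0.04104246  0.03      ]
cut [ 0.61118131 -0.17149718  0.01      ]
wick [0.47219556 0.04640661 0.011     ]
sold [ 0.41430101 -0.0420851   0.036     ]
[0.58606144 0.06337592 0.012     ]
[0.50679515 0.07392075 0.012     ]
[ 0.57728703 -0.24506309  0.012     ]
[ 0.44120127 -0.22684411  0.012     ]
```

```bash
cat >> h.py <<'E'
from scipy.spatial.transform import Rotation as Ro
def inc(p,yaw_deg):
    s=bot.observe(); R=Ro.from_euler("xyz",s["tool_rot"]).as_matrix()
    t=R.T@(np.array(p)-s["position"])*100
    D=Ro.from_matrix(R.T)*Ro.from_euler("xyz",[np.pi,0,np.radians(yaw_deg)])
    return np.round(t,2),np.round(np.degrees(D.as_rotvec()),2)
E
python3 - <<'E'
from h import *
print(inc([.5415,.0335,.19],-7))
E
```

```text
(array([-50.64, -52.95,   4.13]), array([-2.000e-02,  3.000e-02, -6.685e+01]))
```

Call:
jog_arm --increments '[{"x":-15,"y":-16,"wz":-20},{"x":-30,"y":-32,"wz":-40},{"x":-50.6,"y":-53,"z":2,"wz":-66.85},{"x":-50.6,"y":-53,"z":2,"wz":-66.85},{"x":-50.6,"y":-53,"z":2,"wz":-66.85},{"x":-50.6,"y":-53,"z":2,"wz":-66.85},{"x":-50.6,"y":-53,"z":2,"wz":-66.85},{"x":-50.6,"y":-53,"z":2,"wz":-66.85},{"x":-50.6,"y":-53,"z":2,"wz":-66.85},{"x":-50.6,"y":-53,"z":2,"wz":-66.85}]'

```text
schema error: expected keys wx, wy, wz, x, y, z, claw
```

```bash
python3 - <<'E'
from h import *
print(inc([.5415,.0335,.19],-7))
E
```

```text
(array([-50.64, -52.95,   4.13]), array([-2.000e-02,  3.000e-02, -6.685e+01]))
```

Call:
jog_arm --increments '[{"wx":0,"wy":0,"wz":-20,"x":-15,"y":-16,"z":0,"claw":100},{"wx":0,"wy":0,"wz":-66.85,"x":-50.6,"y":-53,"z":2,"claw":100},{"wx":0,"wy":0,"wz":-66.85,"x":-50.6,"y":-53,"z":2,"claw":100},{"wx":0,"wy":0,"wz":-66.85,"x":-50.6,"y":-53,"z":2,"claw":100},{"wx":0,"wy":0,"wz":-66.85,"x":-50.6,"y":-53,"z":2,"claw":100},{"wx":0,"wy":0,"wz":-66.85,"x":-50.6,"y":-53,"z":2,"claw":100},{"wx":0,"wy":0,"wz":-66.85,"x":-50.6,"y":-53,"z":2,"claw":100},{"wx":0,"wy":0,"wz":-66.85,"x":-50.6,"y":-53,"z":2,"claw":100},{"wx":0,"wy":0,"wz":-66.85,"x":-50.6,"y":-53,"z":2,"claw":100},{"wx":0,"wy":0,"wz":-66.85,"x":-50.6,"y":-53,"z":2,"claw":100}]'

```text
clock: 1.5
position: [0.4887, -0.0586, 0.2146]
tool_rot: [-3.141, -0.0, -0.123]
force: [2.0, -1.3, 0.6]
grip_width: 0.0853
```

```bash
python3 - <<'E'
from h import *
print(inc([.5415,.0335,.19],-7))
E
```

```text
(array([ 4.12, -9.79,  2.46]), array([-0.01, -0.01, -0.03]))
```

Call:
jog_arm --increments '[{"wx":0,"wy":0,"wz":0,"x":4.1,"y":-9.8,"z":2.5,"claw":100},{"wx":0,"wy":0,"wz":0,"x":4.1,"y":-9.8,"z":2.5,"claw":100},{"wx":0,"wy":0,"wz":0,"x":4.1,"y":-9.8,"z":2.5,"claw":100},{"wx":0,"wy":0,"wz":0,"x":4.1,"y":-9.8,"z":2.5,"claw":100}]'

```text
clock: 2.0
position: [0.5411, 0.0332, 0.1895]
tool_rot: [3.141, 0.0, -0.123]
force: [0.1, -0.6, 1.5]
grip_width: 0.0853
```

```bash
python3 - <<'E'
from h import *
print(inc([.5415,.0335,.19],-7))
snap("wrist","w1")
E
```

```text
(array([ 0.04, -0.04, -0.05]), array([ 0.01,  0.02, -0.04]))
```

View pics/w1.png

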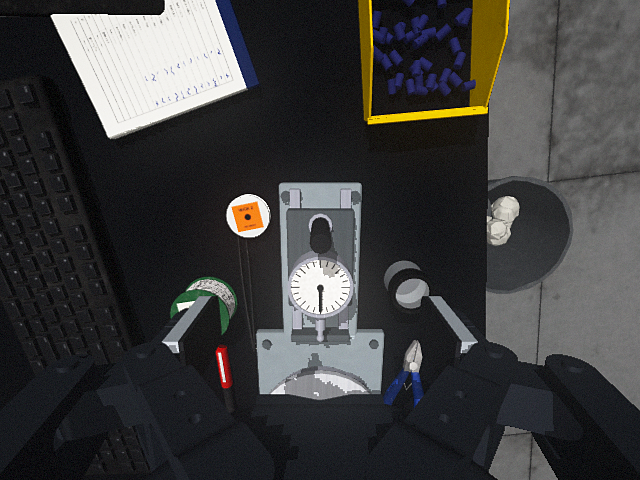

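```bash
python3 - <<'E'
from h import *
d=bot.grab_frame("wrist")
print(d["origin"],proj(d,[.5415,.0335,.1]),proj(d,[.5415,.0335,.035]))
print(ray(d,321,243,.1),ray(d,321,246,.1),ray(d,320,287,.059))
E
python3 -c "
import cv2
a=cv2.imread('pics/raw_w1.png')[170:410,200:440]
cv2.imwrite('pics/w1c.png',cv2.resize(a,None,fx=2.5,fy=2.5,interpolation=3))"
```

```text
[0.5497513  0.10082499 0.33223048] [319.49894334 245.70227834] [319.48673281 225.69421472]
[0.54282416 0.03538486 0.1       ] [0.542551   0.03314431 0.1       ] [ 0.53584235 -0.01611396  0.059     ]
```

View pics/w1c.png

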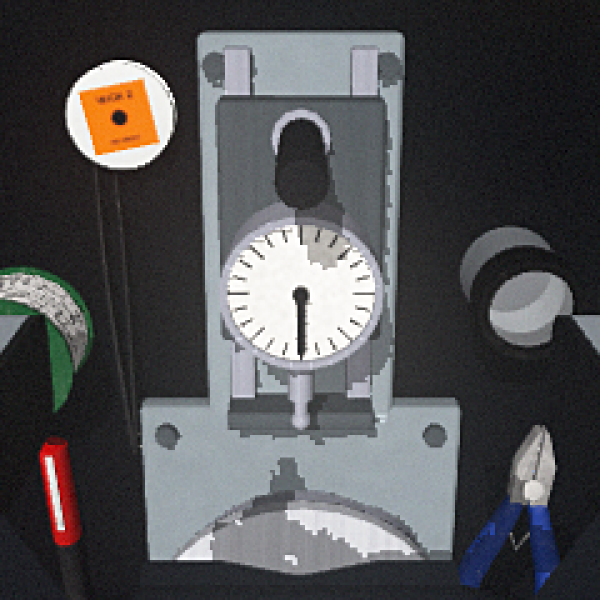

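Call:
jog_arm --increments '[{"wx":0,"wy":0,"wz":0,"x":0.1,"y":-0.15,"z":6,"claw":100},{"wx":0,"wy":0,"wz":0,"x":0.1,"y":-0.15,"z":12.2,"claw":60},{"wx":0,"wy":0,"wz":0,"x":0.1,"y":-0.15,"z":12.2,"claw":20},{"wx":0,"wy":0,"wz":0,"x":0.1,"y":-0.15,"z":12.2,"claw":0},{"wx":0,"wy":0,"wz":0,"x":0.1,"y":-0.15,"z":12.2,"claw":0},{"wx":0,"wy":0,"wz":0,"x":0.1,"y":-0.15,"z":12.2,"claw":0},{"wx":0,"wy":0,"wz":0,"x":0.1,"y":-0.15,"z":12.2,"claw":0},{"wx":0,"wy":0,"wz":0,"x":0.1,"y":-0.15,"z":12.2,"claw":0}]' --squeeze 60

```text
clock: 3.1
position: [0.5419, 0.0338, 0.0706]
tool_rot: [3.141, -0.001, -0.124]
force: [-15.5, 1.1, 22.4]
grip_width: 0.0145
```

```bash
python3 - <<'E'
from h import *
print(bot.observe())
snap("wrist","w2")
E
```

```text
{'clock': 3.1, 'qpos': array([ 0.13685221,  0.65228296, -0.42665339,  1.92239   ,  0.42693091,
        0.6557977 , -0.68009166]), 'qd': array([ 0.00112065, -0.00141519, -0.0005132 ,  0.00059929, -0.00129012,
        0.00062588,  0.00172915]), 'joint_efforts': array([ 1.19440321e+00, -8.18179464e+01, -4.29681659e+00, -2.90621048e+01,
        1.93781175e+00, -4.11660835e+00,  2.59005243e-02]), 'position': array([0.54193293, 0.0337775 , 0.0705826 ]), 'tool_rot': array([ 3.14052509e+00, -1.04720415e-03, -1.24407569e-01]), 'force': array([-15.53180185,   1.11046144,  22.39849795]), 'moment': array([ 0.32292613,  3.60499334, -0.0206767 ]), 'grip_width': 0.01446685680868895}
```

View pics/w2.png

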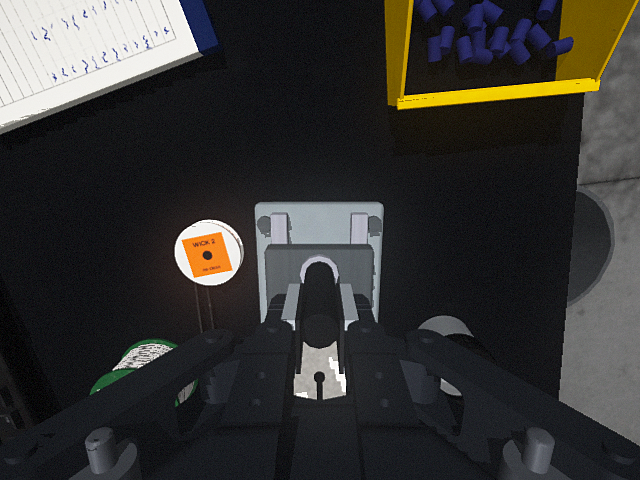

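Call:
jog_arm --increments '[{"wx":0,"wy":0,"wz":0,"x":0,"y":0.5,"z":0,"claw":0},{"wx":0,"wy":0,"wz":0,"x":0,"y":1.2,"z":0,"claw":0},{"wx":0,"wy":0,"wz":0,"x":0,"y":1.9,"z":0,"claw":0},{"wx":0,"wy":0,"wz":0,"x":0,"y":2.6,"z":0,"claw":0},{"wx":0,"wy":0,"wz":0,"x":0,"y":3.2,"z":0,"claw":0},{"wx":0,"wy":0,"wz":0,"x":0,"y":3.7,"z":0,"claw":0},{"wx":0,"wy":0,"wz":0,"x":0,"y":4.0,"z":0,"claw":0},{"wx":0,"wy":0,"wz":0,"x":0,"y":4.2,"z":0,"claw":0},{"wx":0,"wy":0,"wz":0,"x":0,"y":4.2,"z":0,"claw":0}]' --squeeze 60

```text
clock: 4.28
position: [0.5373, -0.0014, 0.0712]
tool_rot: [-3.134, -0.003, -0.12]
force: [8.7, 38.4, -43.4]
grip_width: 0.0139
```

```bash
python3 - <<'E'
from h import *
snap("wrist","w3")
d=snap("scene","s3",(270,170,430,330),3.6); d=snap("top","t3",(235,185,445,345),3.75)
E
```

```text
(no output)
```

View pics/w3.png

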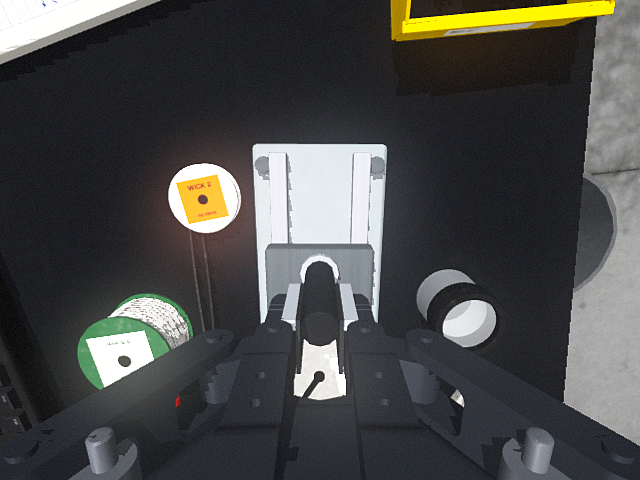

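View pics/s3.png

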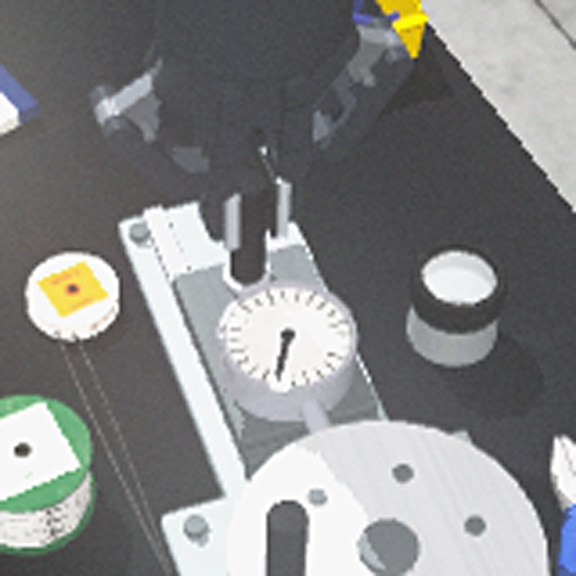

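View pics/t3.png

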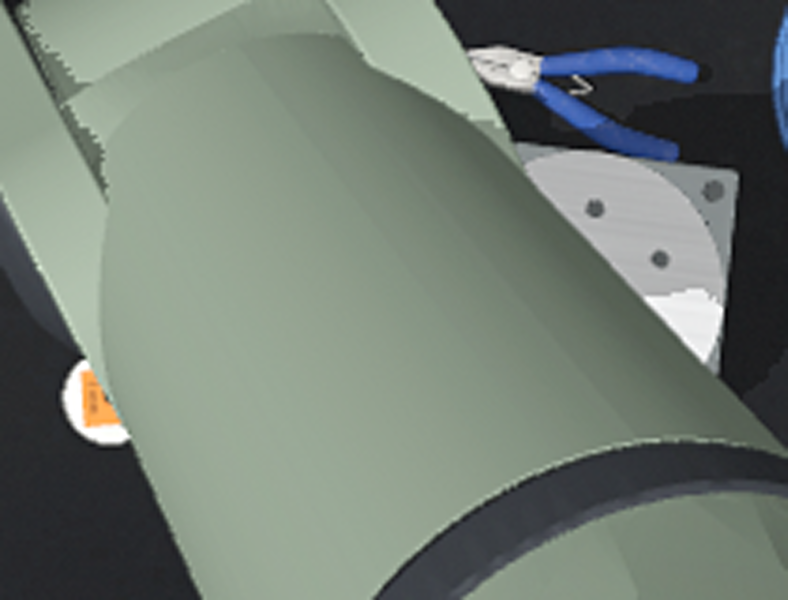

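```bash
python3 - <<'E'
from h import *
s=bot.grab_frame("scene")
a=ray(s,270+287/3.6,170+337/3.6,.059); b=ray(s,250+258/2.8,195+145/2.8,.059)
print(a,b,np.linalg.norm(a-b)); print(bot.observe()["force"],bot.observe()["moment"])
# needle dir: tip crop (280,378)
t=ray(s,270+279/3.6,170+379/3.6,.059); c=ray(s,270+288/3.6,170+334/3.6,.059); v=t-c
print(np.degrees(np.arctan2(v[1],v[0])))
E
```

```text
[ 0.53050303 -0.05429161  0.059     ] [ 0.53468359 -0.02033916  0.059     ] 0.034208858552410015
[  7.93865958  37.98309783 -44.58032346] [ 7.72379309 -1.38812087 -0.09654053]
-126.0276826517501
```

Call:
jog_arm --increments '[{"wx":0,"wy":0,"wz":0,"x":0,"y":0.1,"z":0,"claw":0},{"wx":0,"wy":0,"wz":0,"x":0,"y":0.1,"z":0,"claw":40},{"wx":0,"wy":0,"wz":0,"x":0,"y":0,"z":0,"claw":60},{"wx":0,"wy":0,"wz":0,"x":0,"y":0,"z":0,"claw":60},{"wx":0,"wy":0,"wz":0,"x":0,"y":0,"z":-5,"claw":60},{"wx":0,"wy":0,"wz":0,"x":0,"y":0,"z":-10,"claw":60},{"wx":0,"wy":0,"wz":0,"x":0,"y":0,"z":-10,"claw":60}]' --squeeze 60

```text
clock: 5.35
position: [0.5388, -0.0022, 0.175]
tool_rot: [-3.134, -0.009, -0.12]
force: [0.1, -0.2, 0.2]
grip_width: 0.0511
```

```bash
python3 - <<'E'
from h import *
print(inc([.476,-.155,.17],-7))
d=snap("wrist","w4")
snap("scene","s4",(270,200,470,400),3)
E
```

```text
(array([-4.4 , 15.93,  0.34]), array([-0.43, -0.49,  0.11]))
```

View pics/s4.png

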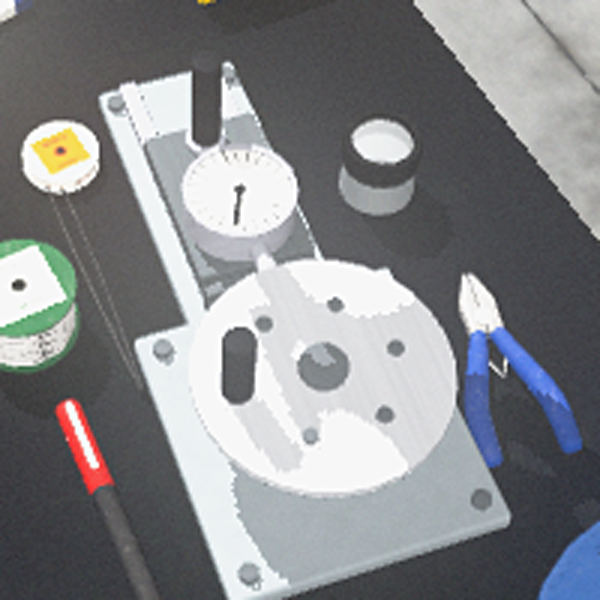

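View pics/w4.png

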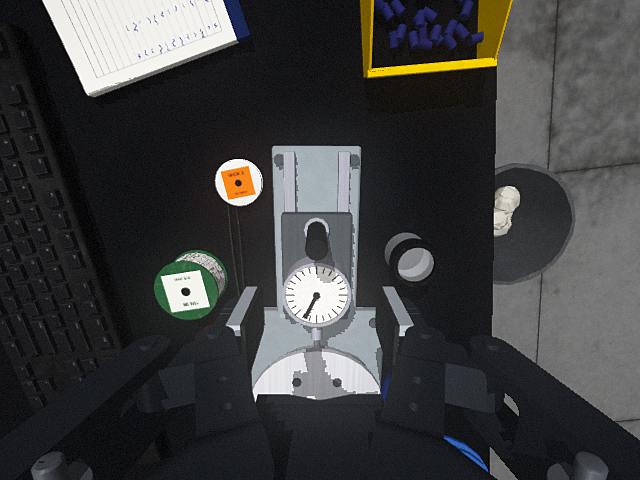

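Call:
jog_arm --increments '[{"wx":0,"wy":0,"wz":0,"x":-1.5,"y":5.3,"z":0,"claw":60},{"wx":-0.4,"wy":-0.5,"wz":0,"x":-3,"y":10.6,"z":0,"claw":60},{"wx":-0.4,"wy":-0.5,"wz":0,"x":-4.4,"y":15.9,"z":0.3,"claw":60},{"wx":-0.4,"wy":-0.5,"wz":0,"x":-4.4,"y":15.9,"z":0.3,"claw":60},{"wx":-0.4,"wy":-0.5,"wz":0,"x":-4.4,"y":15.9,"z":0.3,"claw":60},{"wx":-0.4,"wy":-0.5,"wz":0,"x":-4.4,"y":15.9,"z":0.3,"claw":60}]'

```text
clock: 6.2
position: [0.4748, -0.1537, 0.1672]
tool_rot: [-3.141, 0.005, -0.118]
force: [-0.0, 1.0, -0.8]
grip_width: 0.0513
```

```bash
python3 - <<'E'
from h import *
print(inc([.476,-.155,.076],-7))
d=snap("wrist","w5")
print(proj(d,[.476,-.155,.109]),proj(d,[.476,-.155,.065]),proj(d,[.5173,-.165,.068]))
snap("scene","s5")
E
```

```text
(array([0.18, 0.12, 9.12]), array([-0.03,  0.3 ,  0.23]))
[321.63495306 262.72042651] [321.57328124 243.73799422] [377.34149873 251.3979354 ]
```

View pics/w5.png

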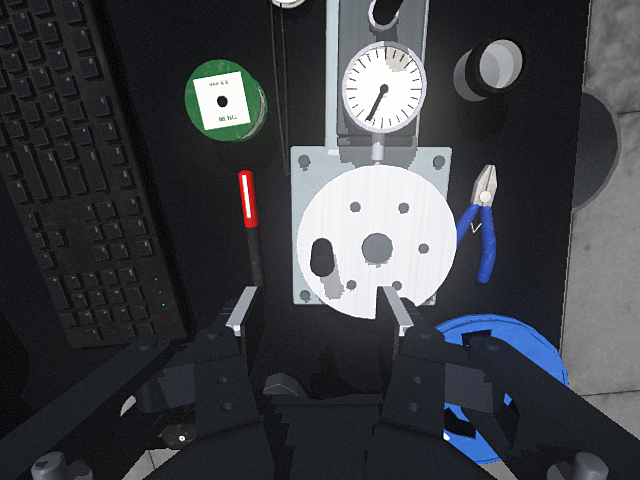

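View pics/s5.png

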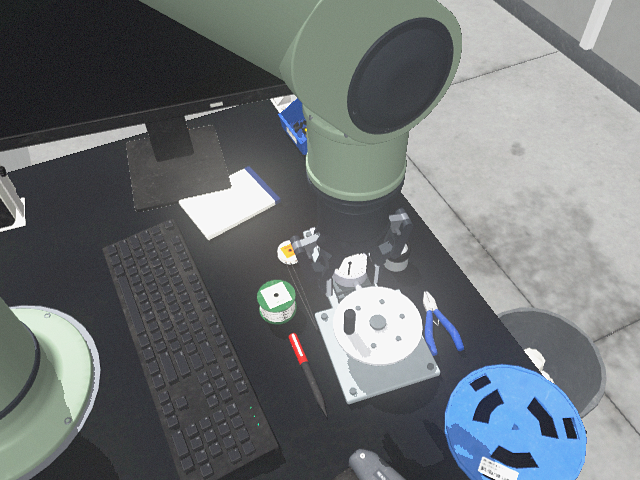

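Call:
jog_arm --increments '[{"wx":0,"wy":0.3,"wz":0.2,"x":0.2,"y":0.1,"z":4.5,"claw":60},{"wx":0,"wy":0.3,"wz":0.2,"x":0.2,"y":0.1,"z":9.1,"claw":60},{"wx":0,"wy":0.3,"wz":0.2,"x":0.2,"y":0.1,"z":9.1,"claw":30},{"wx":0,"wy":0.3,"wz":0.2,"x":0.2,"y":0.1,"z":9.1,"claw":10},{"wx":0,"wy":0.3,"wz":0.2,"x":0.2,"y":0.1,"z":9.1,"claw":5},{"wx":0,"wy":0.3,"wz":0.2,"x":0.2,"y":0.1,"z":9.1,"claw":5},{"wx":0,"wy":0.3,"wz":0.2,"x":0.2,"y":0.1,"z":9.1,"claw":5}]' --squeeze 30

```text
clock: 7.18
position: [0.4762, -0.1548, 0.0778]
tool_rot: [-3.141, -0.001, -0.122]
force: [-3.7, 3.3, -4.4]
grip_width: 0.0148
```

```bash
python3 - <<'E'
from h import *
s=bot.observe();print(s["force"],s["position"])
d=snap("wrist","w6")
E
```

```text
[-3.7013455   3.32402786 -4.39600576] [ 0.47617603 -0.15483947  0.07783029]
```

View pics/w6.png

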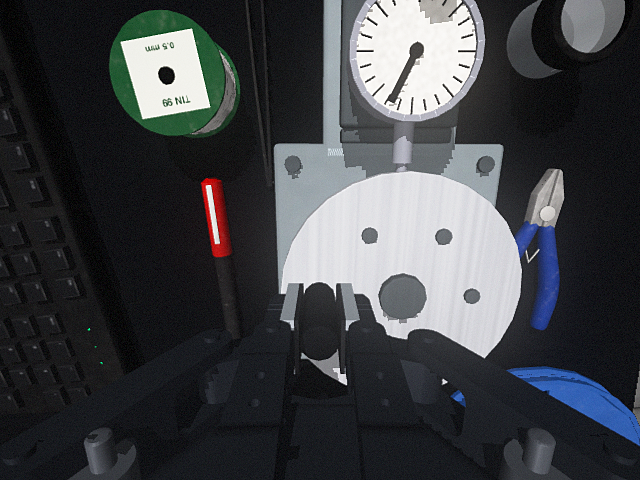

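```bash
cat >> h.py <<'E'
C=np.array([.5173,-.1640])
def rows(dth,n,C=C,z=.0778):
    s=bot.observe(); p=s["position"]; R=Ro.from_euler("xyz",s["tool_rot"]).as_matrix()
    th=np.arctan2(p[1]-C[1],p[0]-C[0]); print("theta",np.degrees(th).round(1),"r",np.hypot(*(p[:2]-C)).round(4),"F",s["force"].round(1),"t",s["clock"])
    for k in range(1,n+1):
        a=th+np.radians(dth)*k/n
        q=np.array([*(C+.042*np.array([np.cos(a),np.sin(a)])),z])
        print((R.T@(q-p)*100).round(2))
    D=Ro.from_matrix(R.T)*Ro.from_euler("xyz",[np.pi,0,-.122]); print("rot",np.degrees(D.as_rotvec()).round(2))
def dial(name="wrist",c=(.5305,-.0550),tag=None):
    d=bot.grab_frame(name); im=cv2.cvtColor(np.asarray(d["pixels"]),cv2.COLOR_RGB2BGR)
    if tag: cv2.imwrite(f"pics/{tag}.png",im)
    g=cv2.GaussianBlur(cv2.cvtColor(im,cv2.COLOR_BGR2GRAY),(3,3),0)
    best=None
    for dx in np.arange(-6,6.1,1):
      for dy in np.arange(-6,6.1,1):
        A=np.radians(np.arange(0,360,2)); rr=np.arange(.0,.0185,.001)
        P=np.stack([c[0]+dx/1e3+np.outer(np.cos(A),rr),c[1]+dy/1e3+np.outer(np.sin(A),rr),np.full((len(A),len(rr)),.059)],-1)
        f,o,R=cam(d); q=(P-o)@R; u=q[...,0]/q[...,2]*f+d["cx"]; v=q[...,1]/q[...,2]*f+d["cy"]
        G=cv2.remap(g,u.astype(np.float32),v.astype(np.float32),cv2.INTER_LINEAR,borderValue=255).mean(1)
        k=G.argmin(); sc=np.median(G)-G[k]
        if best is None or sc>best[0]: best=(sc,np.degrees(A[k]),c[0]+dx/1e3,c[1]+dy/1e3)
    rd=(-97-best[1])%360
    print("dial score %.0f center %.4f %.4f reading %.2f rad"%(best[0],best[2],best[3],np.radians(rd)))
E
python3 - <<'E'
from h import *
dial(); rows(40,4)
E
```

```text
dial score 151 center 0.5345 -0.0490 reading 0.58 rad
theta 167.5 r 0.0421 F [-4.2  5.  -5.5] t 7.275
[0.   0.73 0.01]
[0.12 1.46 0.01]
[0.37 2.15 0.01]
[0.72 2.78 0.01]
rot [-0.   -0.05  0.02]
```

Call:
jog_arm --increments '[{"wx":0,"wy":0,"wz":0,"x":0,"y":0.73,"z":0,"claw":5},{"wx":0,"wy":0,"wz":0,"x":0.12,"y":1.46,"z":0,"claw":5},{"wx":0,"wy":0,"wz":0,"x":0.37,"y":2.15,"z":0,"claw":5},{"wx":0,"wy":0,"wz":0,"x":0.72,"y":2.78,"z":0,"claw":5},{"wx":0,"wy":0,"wz":0,"x":0.72,"y":2.78,"z":0,"claw":5}]'

```text
clock: 7.9
position: [0.4815, -0.1825, 0.0786]
tool_rot: [-3.14, -0.004, -0.121]
force: [12.9, 3.9, -34.6]
grip_width: 0.0144
```

```bash
sed -i 's/c=(.5305,-.0550)/c=(.5335,-.0510)/' h.py; python3 - <<'E'
from h import *
dial(tag="w7"); rows(40,4)
E
```

```text
dial score 57 center 0.5355 -0.0570 reading 5.53 rad
theta -152.7 r 0.0403 F [ 13.1   4.5 -35.4] t 7.95
[0.33 0.66 0.08]
[0.88 1.14 0.08]
[1.51 1.51 0.08]
[2.19 1.77 0.08]
rot [-0.1  -0.21  0.06]
```

View pics/w7.png

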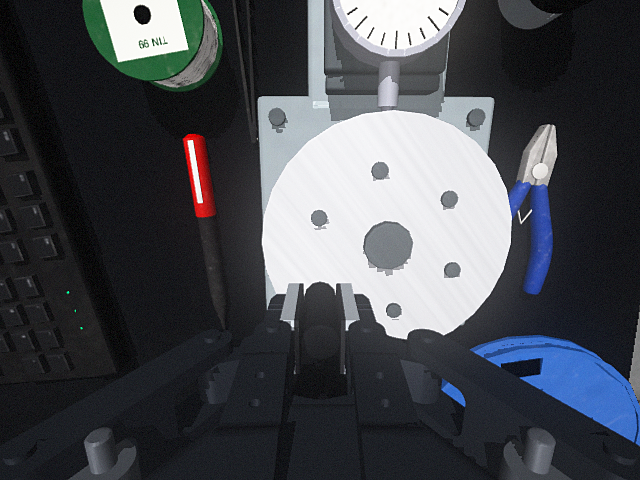

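```bash
python3 - <<'E'
from h import *
snap("scene","s7",(270,200,470,400),3)
E
```

```text
(no output)
```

View pics/s7.png

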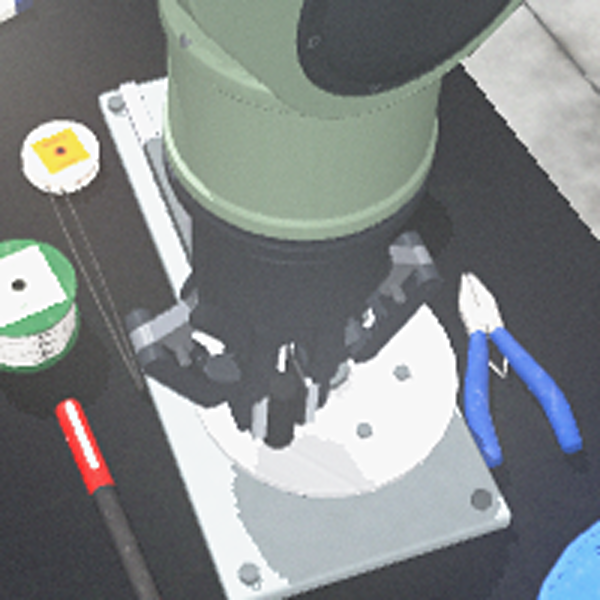

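```bash
python3 - <<'E'
from h import *
snap("top","t7",(235,185,445,345),3.75)
E
```

```text
(no output)
```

View pics/t7.png

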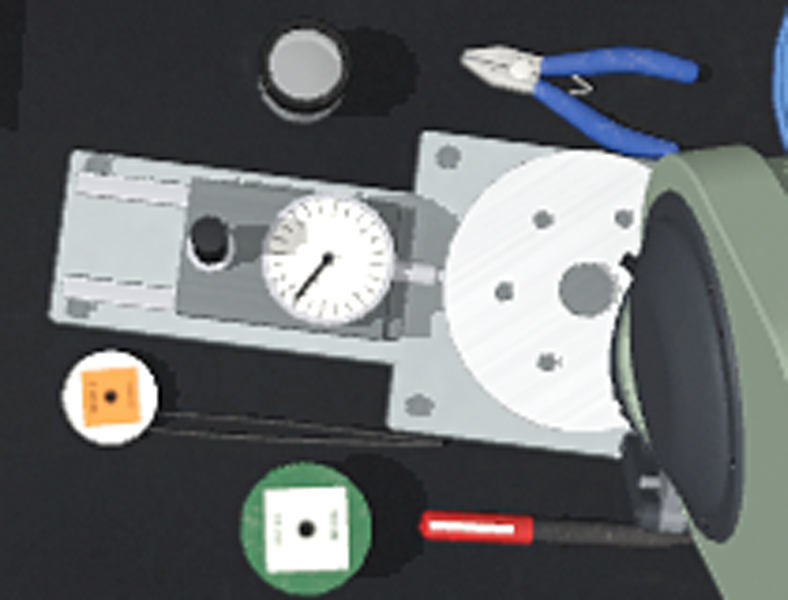

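```bash
sed -i 's/^C=.*/C=np.array([.5178,-.1630])/' h.py; python3 - <<'E'
from h import *
dial("top",c=(.5315,-.0535)); rows(10,1)
E
```

```text
dial score 114 center 0.5355 -0.0525 reading 2.15 rad
theta -151.9 r 0.0412 F [ 12.9   3.5 -35.3] t 8.1
[0.41 0.6  0.08]
rot [-0.1  -0.21  0.06]
```

Call:
jog_arm --increments '[{"wx":0,"wy":0,"wz":0,"x":0.2,"y":0.3,"z":0,"claw":5},{"wx":0,"wy":0,"wz":0,"x":0.4,"y":0.6,"z":0,"claw":5},{"wx":0,"wy":0,"wz":0,"x":0.4,"y":0.6,"z":0,"claw":5}]'

```text
clock: 8.48
position: [0.4851, -0.1876, 0.0789]
tool_rot: [-3.138, -0.004, -0.12]
force: [7.8, 7.3, -34.9]
grip_width: 0.0147
```

```bash
python3 - <<'E'
from h import *
dial("top",c=(.5335,-.0535)); rows(10,1)
E
```

```text
dial score 111 center 0.5335 -0.0535 reading 2.81 rad
theta -143.1 r 0.0409 F [  7.    6.5 -35.2] t 8.525
[0.47 0.56 0.11]
rot [-0.21 -0.24  0.12]
```

Call:
jog_arm --increments '[{"wx":0,"wy":0,"wz":0,"x":0.23,"y":0.3,"z":0,"claw":5},{"wx":0,"wy":0,"wz":0,"x":0.25,"y":0.3,"z":0,"claw":5}]'

```text
clock: 8.78
position: [0.4869, -0.1895, 0.079]
tool_rot: [-3.136, -0.003, -0.119]
force: [5.2, 7.5, -36.0]
grip_width: 0.015
```

```bash
python3 - <<'E'
from h import *
dial("top",c=(.5335,-.0535)); rows(5,1)
E
```

```text
dial score 120 center 0.5325 -0.0535 reading 2.98 rad
theta -139.3 r 0.0407 F [  5.7   6.9 -36.9] t 8.825
[0.19 0.33 0.12]
rot [-0.31 -0.2   0.17]
```

Call:
jog_arm --increments '[{"wx":0,"wy":0,"wz":0,"x":0.22,"y":0.27,"z":0,"claw":5},{"wx":0,"wy":0,"wz":0,"x":0.22,"y":0.27,"z":0,"claw":5}]'

```text
clock: 9.07
position: [0.4884, -0.1911, 0.079]
tool_rot: [-3.134, -0.002, -0.118]
force: [5.7, 6.7, -37.6]
grip_width: 0.0148
```

```bash
python3 - <<'E'
from h import *
snap("top","t9",(275,225,375,285),7.5)
dial("top",c=(.5335,-.0535)); rows(5,1)
E
```

```text
dial score 112 center 0.5335 -0.0535 reading 3.02 rad
theta -136.3 r 0.0406 F [  5.1   8.1 -38.1] t 9.175
[0.2  0.33 0.12]
rot [-0.43 -0.14  0.23]
```

View pics/t9.png

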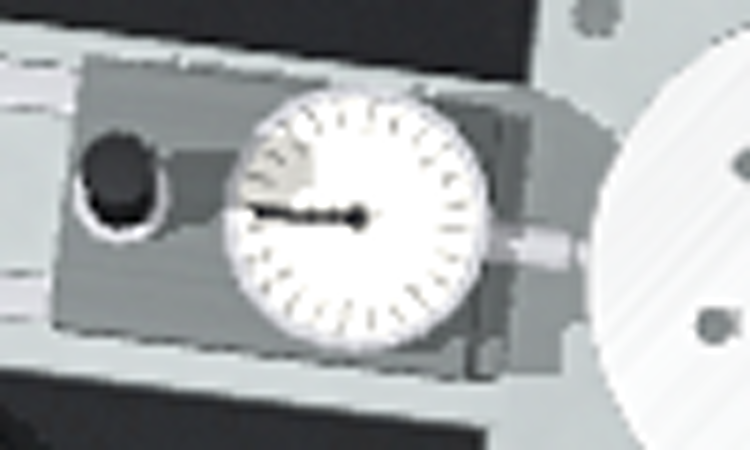

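Call:
jog_arm --increments '[{"wx":0,"wy":0,"wz":0,"x":0,"y":0,"z":0,"claw":5},{"wx":0,"wy":0,"wz":0,"x":0,"y":0,"z":0,"claw":20},{"wx":0,"wy":0,"wz":0,"x":0,"y":0,"z":0,"claw":50},{"wx":0,"wy":0,"wz":0,"x":0,"y":0,"z":0,"claw":50},{"wx":0,"wy":0,"wz":0,"x":0,"y":0,"z":-5,"claw":50},{"wx":0,"wy":0,"wz":0,"x":0,"y":0,"z":-11,"claw":50},{"wx":0,"wy":0,"wz":0,"x":0,"y":0,"z":-11,"claw":50},{"wx":0,"wy":0,"wz":0,"x":0,"y":0,"z":-11,"claw":50}]'

```text
clock: 10.18
position: [0.4879, -0.1921, 0.1891]
tool_rot: [-3.135, -0.003, -0.118]
force: [0.1, 0.2, -0.5]
grip_width: 0.0425
```

```bash
python3 - <<'E'
from h import *
dial("top",c=(.5335,-.0535),tag="t10"); dial("wrist",c=(.5335,-.0535),tag="w10")
snap("top","t10b",(225,175,445,345),3.5)
E
```

```text
dial score 108 center 0.5335 -0.0535 reading 3.02 rad
dial score 176 center 0.5305 -0.0545 reading 3.09 rad
```

View pics/w10.png

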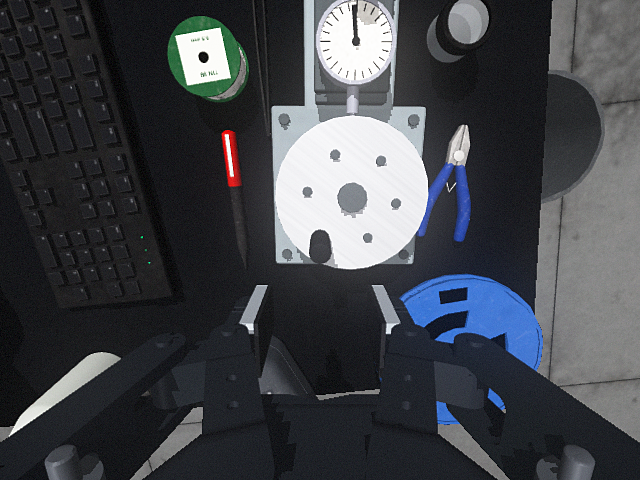

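View pics/t10b.png

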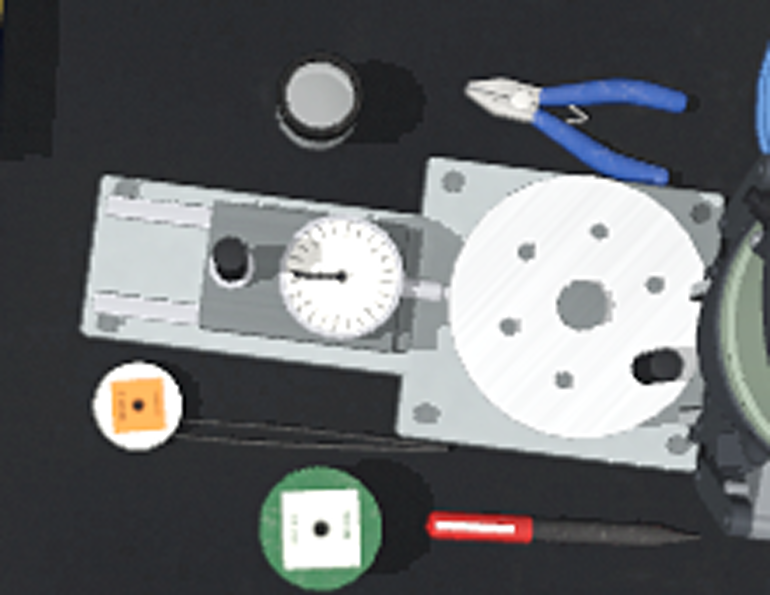

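```bash
python3 - <<'E'
from h import *
bot.job_done()
E
```

```text
the job is handed in; nothing more can be done
```

I pushed the slide home and left the rotor with its high spot under the plunger. Then I let go, lifted the gripper to about 0.19 m and handed the job in at about 10.4 s. The hand-in reported no verdict.

- **Slide:** It moved about 35 mm and then stopped firmly at 38 N. The 40 mm in the task assumes it started fully drawn back, which I could not confirm. A short stop would give a lower dial reading, so the peak reading of about 3.07 rad supports it being home.
- **Rotor:** I led the crank knob round. The dial went from about 0.5 rad through 2.15, 2.81 and 2.98 to 3.02 rad, flattening towards the stated peak. That is well above the smaller bump's maximum of 1.65 rad.
- **After letting go:** The dial read 3.02 rad from the top camera and 3.09 rad from the wrist camera, a small disagreement. The force on the tool was about zero.
- **Bystanders:** They look unmoved in the last pictures, judged by eye rather than measured.
- **Unexplained force:** While the knob was gripped, about -36 N of vertical force showed at the wrist. I did not find the cause, and it was gone after letting go.

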